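# Open the child-safe descaler bottle

## Task

The kettle is due for descaling, so open the white bottle of descaler that stands in the electric bottle grip. First press the grip's green button all the way down and let it come up, then do the same with the blue button, one at a time and without pressing the red one. Then take the orange safety cap, push it down, twist it anticlockwise (seen from above) while it is down until it is free, lift it straight off and finish still holding it upright and still, about 6 cm above the bottle's mouth; the bottle stays in the grip and the things round about stay where they are.

Things in the scene. Friction and masses are not known exactly. Their poses are not given: they have to be found in the camera images.
- holder: electric bottle grip, fixed to the worktop, the bottle fixed in it: grey base 165 (x) by 270 (y) by 20 mm high; origin at the centre of its underside, z up. At y = -95 mm a row of green, blue and red buttons (any order) at x = -42, 0, +42 mm. At y = +75 mm the white bottle with a blue band, 72 mm across up to 100 mm above the worktop, then sloping in; low black jaws hold it
- mouth (a point): centre of the bottle's mouth (top of the neck), 139 mm above the worktop; axes as the grip's. Locked, the cap hides it
- cap: loose orange ribbed safety cap, 48 mm across, 36 mm high, 25 to 45 g; origin at the centre of its lower rim, z up through its top. Upper 22 mm solid, lower 14 mm a hollow skirt; grasp it across its diameter at any angle, fingers may reach down to its lower rim. Locked on the bottle, its rim is 132 mm and its top 168 mm above the worktop, with about 1 mm and 5 degrees of play
- cap_top (a point): centre of the cap's flat top, 36 mm above its lower rim. Pushed down, the cap yields up to 7 mm against a spring (4 N to start, 9 N at the bottom). Unless pushed down 4 mm or more (6 is good) it will not turn. Then it turns anticlockwise seen from above; 36 to 84 degrees from locked (60 is best, a stop at 84) it is free and the spring raises it. Clockwise it is stopped
- wake_top (a point): centre of the top of the round green push button, 24 mm across, standing 10 mm proud of its black 40 mm housing (housing top 32 mm above the worktop, button top 42 mm); pressed straight down
- grip_top (a point): centre of the top of the round blue push button, 24 mm across, standing 10 mm proud of its black 40 mm housing (housing top 32 mm above the worktop, button top 42 mm); pressed straight down
- release_top (a point): centre of the top of the round red push button, 24 mm across, standing 10 mm proud of its black 40 mm housing (housing top 32 mm above the worktop, button top 42 mm); pressed straight down; not to be pressed
- wake (a joint): travel of the green button: 0 = up, 0.006 m = fully down; springs back when let go; about 1.4 N to start and 4.5 N at the bottom
- grip (a joint): travel of the blue button: 0 = up, 0.006 m = fully down; springs back when let go; about 1.4 N to start and 4.5 N at the bottom
- release (a joint): travel of the red button: 0 = up, 0.006 m = fully down; springs back when let go; about 1.4 N to start and 4.5 N at the bottom
- kettle: red electric kettle, 163x226x215 mm, behind the work; origin at the underside; leave alone
- mug: cream mug, 78x113x100 mm, to the left; origin at the underside; leave alone
- teaspoon: steel teaspoon, 130x27x11 mm, to the left; origin at its middle, underside; leave alone
- soap_pump: glass soap pump bottle, 74x62x166 mm, to the left; origin at the underside; leave alone
- tomato_tin: red food tin, 75 mm across, 58 mm high, to the right; origin at the underside; leave alone
- spice_a: spice jar with a dark lid, 41 mm across, 105 mm high, to the right; origin at the underside; leave alone
Mind the look-alikes: they are no part of the job. Of the things that look like the cap, the largest one is meant.

How it is judged (in metres and radians):
On the way, in this order (a step that is already met when the one before it is completed fails the run):
1. the green button is pressed down alone, the cap still locked (value of joint wake above 0.004 m and value of joint grip below 0.0015 m and angle between the x axis of cap and the x axis of holder, either way round below 0.25 rad and z of cap in the frame of holder between 0.1295 and 0.136 m), for 0.05 s.
2. the green button is up again and the blue button is pressed down, the cap still locked (value of joint grip above 0.004 m and value of joint wake below 0.0015 m and angle between the x axis of cap and the x axis of holder, either way round below 0.25 rad and z of cap in the frame of holder between 0.1295 and 0.136 m), for 0.05 s.
3. the cap is pushed down at least 3 mm while still in its locked direction, the buttons let go (z of cap in the frame of holder below 0.129 m and angle between the x axis of cap and the x axis of holder, either way round below 0.35 rad and value of joint each of grip, wake below 0.0015 m), for 0.05 s.
4. the cap is twisted more than 0.6 rad from its locked direction while on the neck (angle between the x axis of cap and the x axis of holder, either way round above 0.6 rad and z of cap in the frame of holder below 0.144 m), for 0.05 s.
At the end, for the whole second after the job is handed in: the gripper holds the cap: lower rim 25 to 130 mm above the bottle's mouth, within 35 mm of its axis sideways, within 20 degrees of upright, at rest, touching the fingers (over 1 N) and not the bottle or grip (z of cap in the frame of mouth between 0.025 and 0.13 m and horizontal distance between cap and mouth below 0.035 m and angle between cap's own z axis and vertical below 0.35 rad and contact force between cap and the fingers above 1 N and contact force between cap and holder below 0.05 N and linear speed of cap below 0.03 m/s and angular speed of cap below 0.3 rad/s); the arm keeps its last pose, push and grip.
It fails at once if the red button is pressed (value of joint release above 0.0025 m).
It fails at once if the green and blue buttons are down together (value of joint each of wake, grip above 0.0025 m).
It fails at once if a thing standing round about (kettle, mug, spoon, soap pump, tin, spice jar) is shifted more than 3 cm (distance of any of kettle, mug, teaspoon, soap_pump, tomato_tin, spice_a from where it was at the start of the episode above 0.03 m).
It fails at once if one of the upright things round about is tipped over (angle between any of kettle, mug, soap_pump, tomato_tin, spice_a's own z axis and vertical above 0.5 rad).
It also fails if it takes over 42 s, if anything falls off the work surface, if the arm or the gripper's body presses on something with over 40 N, if the wrist force passes 120 N, or if a joint passes its speed limit or range.

## Robot

A 6-joint arm with a two-finger parallel gripper is mounted at the origin on a cart in front of the work surface, level with it; the furniture and walls round the work are solid. World frame = base frame: x ahead of the robot, y to its left, z up, the work surface at z = 0. Lengths are in mm, angles in rad, forces in N, time in s.
With the tool pointing down it reaches from about 275 to 750 mm from the base axis. Payload 10.2 kg.
Tool frame: the origin (TCP) lies between the finger pads; the fingertips stand 17 mm ahead of it and the grasp point (between the pads) lies 2 mm behind it; z points along the fingers, y is the line along which they close (so a half turn about z gives the same grasp; the last joint's range is limited). The gripper opens to 85 mm and grips with 20 to 120 N. Pads are 22 mm wide; open, the fingers measure 114 mm over their backs; the gripper's body (76 mm by 85 mm) begins 54 mm behind the grasp point. The pads swing forward as they close: fully open they stand 13 mm farther back than shut.
Start: joints at [0.963, 0.313, 1.498, -0, 1.331, -0.223], TCP at [197.084, 486.61, 248.294] pointing down, gripper open.
Joint ranges: [-2.94, 2.94], [-0.97, 2.17], [0.19, 2.56], [-1.23, 4.37], [0.02, 3.11], [-2.88, 2.88]. Speed limits (rad/s): [2.39, 2.39, 3.01, 3.14, 3.14, 3.14].

## Interface

Orientations are given as a unit quaternion [w, x, y, z].
In Python, from rig import * gives the robot as it stands.
- The arm moves only by the tool step_arm, never from a script. Its argument "commands" is text: rows parted by semicolons, each of 7 numbers parted by spaces: the opening, from 0 (shut) to 1 (fully open), then the shift along the tool's x, y, z in cm, then the turn, a rotation vector about the tool's x, y, z in rad. In form: hand x y z rx ry rz; .... A call has 1 to 20 rows; each row is the pose to reach, as a shift and turn from the pose commanded when the call began, along the tool's axes at that moment; what a row does not reach only later rows make up. A row lasts 1/12 s, in which the tool goes at most 41.7 mm and 7.16 degrees, less where a joint would pass 70% of its speed; a pose out of reach is approached as far as the arm can. A call with a gripper value outside its range is refused whole. The fingers move at their own pace and stop on an object; "newtons" is the grip in N (left out, the last holds). Time passes only in rows, so rows that repeat a pose let the fingers close. It gives the time, the measured TCP pose, the force, the opening and the grip force at its end, in the units of the state.
- sense(): the state, without advancing time (a new reading comes with each control period).
- capture(name): name is "scene" or "top" or "wrist"; returns the picture (384x512x3 uint8, red, green, blue); there is no depth.
- camera_model(name): a dict with "mtx" (3x3 intrinsics, pixels), "eye" and "rotation" of the camera in the world. Camera axes: x right, y down, z forward; pixel columns grow to the right and rows downward; lengths in mm; the calibration is good to about 2 mm. A picture is of the moment at which its call begins: read the wrist's pose just before it. camera_model takes no time and is no camera call; for the wrist camera it gives the pose at the moment of the call.
- finish_job(): hands the job in; it is judged then, once.
Trained networks look in the newest picture that a camera, given by its name, has taken for a name from the list of things; names that differ only in an ending like _2 or _b are one class to them, and where a whole thing is asked for, a point or a joint stands for the part that bears it (a point fixed in the world has none). Each returns a list of dicts, best first, with "score" (0 to 1); they miss things now and then, are a little off and sometimes report something else, mostly with a low value. They report only what shows in the picture. A call takes as long as a camera call. They do not tell look-alikes from the thing itself.
- search_frame(camera, label): "rect" ([centre column, centre row, width, height] in pixels, round what is visible of it).
- trace(camera, label): "mask" (384x512 bool, what is visible of it) and "rect" ([centre column, centre row, width, height] in pixels, round what is visible of it).
- spot_point(camera, label): "xy" ([column, row] in pixels: a listed point, or the origin of a listed thing).
The state is a dict: "time_s": time; "joints": joint angles; "dq": joint speeds; "tau": joint torques, N m; "eef_pos": TCP position; "ee_rot": TCP orientation; "force": force on the tool from outside, world axes, zero at the start; "wrist_torque": the same for the moment, N m; "grip_width": opening from 0.0 (shut) to 1.0 (fully open); "grip_force": force on a finger pad.
Only numpy, scipy, OpenCV 4.12 (cv2) and the standard library are available. Lean on these libraries where they do the work, as an engineer would, in place of code of your own. Each camera call takes 0.05 s, during which the arm holds its last target. There are 200 camera calls.

## Working session

There is one attempt and no reset: what is moved stays moved. The work goes in short steps, Python scripts to look and compute and a tool call to move; the robot and the scene stay as the last step left them, time stands still between calls to the robot, and variables do not carry over. Pictures are saved under pics/ and viewed, at most 10 in all, crops included, and the job is handed in when it is done.

Besides the shell and the picture viewer there is one more tool, called after "Emit:" as name(argument=value, ...), one argument or row to a line, values as JSON. step_arm: Moves the arm, as the interface text tells. Its arguments: {"type":"object","properties":{"commands":{"type":"string"},"newtons":{"type":"number"}},"required":["commands"]}

```bash
mkdir -p pics; cat > h.py <<'E'
from rig import *
import numpy as np, cv2
from scipy.spatial.transform import Rotation as R
def ray(cam,px,M=None):
    M=M or camera_model(cam); K=np.array(M["mtx"]);Rm=np.array(M["rotation"])
    d=Rm@np.linalg.inv(K)@np.array([px[0],px[1],1.0]); return np.array(M["eye"]),d
def atz(cam,px,z,M=None):
    e,d=ray(cam,px,M); return e+d*(z-e[2])/d[2]
E
python3 - <<'E'
from h import *
ims=[]
for c in ["scene","top"]:
    im=capture(c); ims.append(im); cv2.imwrite(f"pics/{c}0.png",im[:,:,::-1])
    m=camera_model(c); print(c,np.round(m["eye"]),np.round(m["rotation"],2).tolist())
    for n,z in [("wake_top",42),("grip_top",42),("release_top",42),("cap_top",168),("holder",0),("cap",132)]:
        for r in spot_point(c,n)[:4]:
            print(c,n,round(r["score"],2),np.round(r["xy"],1),np.round(atz(c,r["xy"],z),1))
    for r in search_frame(c,"cap"): print(c,"capbox",round(r["score"],2),np.round(r["rect"],1))
s=sense(); print(s)
E
cd pics; python3 -c "
import cv2,numpy as np
a=cv2.imread('scene0.png');b=cv2.imread('top0.png');cv2.imwrite('both.png',cv2.resize(np.vstack([a,b]),None,fx=.78,fy=.78))
"
```

```text
scene [-560.  835.  885.] [0.22, -0.4, 0.76, -0.46]Traceback (most recent call last):
  File "<stdin>", line 8, in <module>
  File "h.py", line 8, in atz
    e,d=ray(cam,px,M); return e+d*(z-e[2])/d[2]
        ~~~^^^^^^^^^^
  File "h.py", line 6, in ray
    d=Rm@np.linalg.inv(K)@np.array([px[0],px[1],1.0]); return np.array(M["eye"]),d
      ~~^~~~~~~~~~~~~~~~~
ValueError: matmul: Input operand 1 has a mismatch in its core dimension 0, with gufunc signature (n?,k),(k,m?)->(n?,m?) (size 3 is different from 4)
[ WARN:0@0.010] global loadsave.cpp:275 findDecoder imread_('top0.png'): can't open/read file: check file path/integrity
Traceback (most recent call last):
ValueError: all the input arrays must have same number of dimensions, but the array at index 0 has 3 dimension(s) and the array at index 1 has 2 dimension(s)
```

The camera rotation is a quaternion, so I'll fix the helper.

```bash
sed -i 's/Rm=np.array(M\["rotation"\])/Rm=R.from_quat(M["rotation"],scalar_first=True).as_matrix()/' h.py
python3 - <<'E'
from h import *
ims=[]
for c in ["scene","top"]:
    im=capture(c); ims.append(im[:,:,::-1])
    m=camera_model(c); print(c,np.round(m["eye"]),"fwd",np.round(R.from_quat(m["rotation"],scalar_first=True).as_matrix()[:,2],2))
    for n,z in [("wake_top",42),("grip_top",42),("release_top",42),("cap_top",168),("holder",0),("cap",132)]:
        for r in spot_point(c,n)[:4]:
            print(c,n,round(r["score"],2),np.round(r["xy"],1),np.round(atz(c,r["xy"],z),1))
    for r in search_frame(c,"cap"): print(c,"capbox",round(r["score"],2),np.round(r["rect"],1))
cv2.imwrite("pics/both.png",cv2.resize(np.vstack(ims),None,fx=.78,fy=.78))
s=sense(); print(s["time_s"],s["ee_rot"],s["eef_pos"])
E
```

```text
scene [-560.  835.  885.] fwd [ 0.7  -0.53 -0.48]
scene wake_top 0.59 [312.6 202.8] [ 491.4 -212.8   42. ]
scene grip_top 0.36 [300.2 195.1] [ 562.9 -212.8   42. ]
scene release_top 0.48 [308.9 194.8] [ 545.9 -242.8   42. ]
scene cap_top 0.49 [239.8 222. ] [369.  201.8 168. ]
scene cap_top 0.47 [269.  176.9] [557.7 -50.6 168. ]
scene holder 0.84 [286.6 209.4] [ 561.5 -146.6    0. ]
scene cap 0.57 [267.4 180.2] [595.7 -73.8 132. ]
scene cap 0.43 [302.8 234.9] [251.8  53.6 132. ]
scene cap 0.4 [235.7 224.7] [409.9 189.1 132. ]
scene capbox 0.67 [238.7 226.8  14.5  12.1]
scene capbox 0.53 [269.6 179.   13.4  17.4]
top [ 328.  -16. 1433.] fwd [ 0.19 -0.01 -0.98]
top wake_top 0.51 [310.5 222.4] [ 497.3 -203.6   42. ]
top grip_top 0.7 [316.5 206. ] [ 550.7 -224.7   42. ]
top grip_top 0.4 [317.4 199.1] [ 573.4 -228.4   42. ]
top release_top 0.74 [118.1 220. ] [508.2 415.   42. ]
top release_top 0.55 [316.2 210.7] [ 535.3 -223.2   42. ]
top cap_top 0.8 [264.5 195.9] [561.5 -52.5 168. ]
top cap_top 0.69 [223.3 209.2] [522.3  69.2 168. ]
top cap_top 0.64 [264.6 258.3] [378.6 -51.  168. ]
top holder 0.82 [285.7 204.8] [ 561.9 -128.     0. ]
top holder 0.6 [159.9 250.1] [413.8 286.5   0. ]
top holder 0.58 [319.7 200.4] [ 576.4 -242.4    0. ]
top cap 0.65 [266.9 253.9] [392.9 -59.  132. ]
top cap 0.51 [268.3 199.4] [557.3 -65.  132. ]
top cap 0.49 [222.7 208.6] [529.6  73.4 132. ]
top capbox 0.73 [321.6 200.5  10.9   5.8]
top capbox 0.6 [267.1 197.1  13.6  16.4]
top capbox 0.56 [265.  257.4  10.7   8. ]
top capbox 0.36 [158.6 249.1  38.6  11.7]
0.9 [7.49171682e-06 1.91203898e-01 9.81550340e-01 8.65963510e-06] [197.10061999 486.61806509 248.29300861]
```

View pics/both.png

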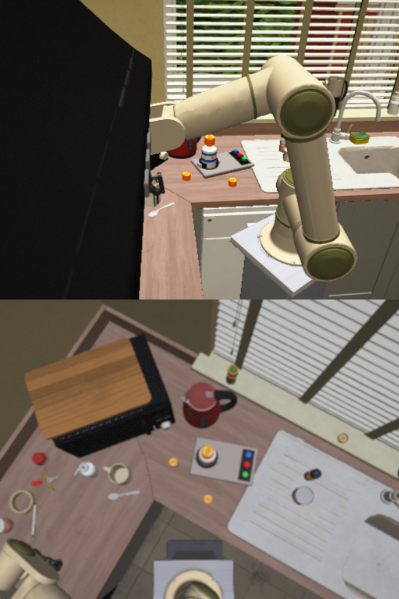

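```bash
python3 - <<'E'
from h import *
im=capture("top")
hsv=cv2.cvtColor(im,cv2.COLOR_RGB2HSV)
def blobs(n,lo,hi,z,box=(180,150,345,300)):
    x0,y0,x1,y1=box
    m=cv2.inRange(hsv,lo,hi); mm=np.zeros_like(m); mm[y0:y1,x0:x1]=m[y0:y1,x0:x1]
    k,l,st,ce=cv2.connectedComponentsWithStats(mm)
    for i in range(1,k):
        if st[i,4]>12: print(n,st[i],np.round(ce[i],1),np.round(atz("top",ce[i],z),1))
blobs("green",(45,110,40),(85,255,255),42)
blobs("blue",(100,130,50),(130,255,255),42)
blobs("red",(0,150,60),(7,255,255),42)
blobs("orange",(10,150,120),(24,255,255),168)
c=im[170:275,205:345,::-1]
cv2.imwrite("pics/crop1.png",cv2.resize(c,None,fx=5.5,fy=5.5,interpolation=cv2.INTER_CUBIC))
E
```

```text
green [310 220   9   9  62] [314.1 223.7] [ 492.9 -215.2   42. ]
blue [314 195   9   8  57] [318.2 198.5] [ 575.4 -231.1   42. ]
red [238 150  17  12 117] [247.4 154.1] [726.2  -0.8  42. ]
red [264 150  15  12 103] [270.1 154. ] [726.1 -76.   42. ]
red [313 207   8   9  56] [316.3 211. ] [ 534.3 -223.6   42. ]
orange [260 187  13  16  97] [265.9 195.4] [563.1 -56.6 168. ]
orange [217 205  11   9  48] [222.7 208.6] [524.2  70.9 168. ]
orange [261 252  11   8  45] [265.7 255.4] [387.  -54.2 168. ]
```

View pics/crop1.png

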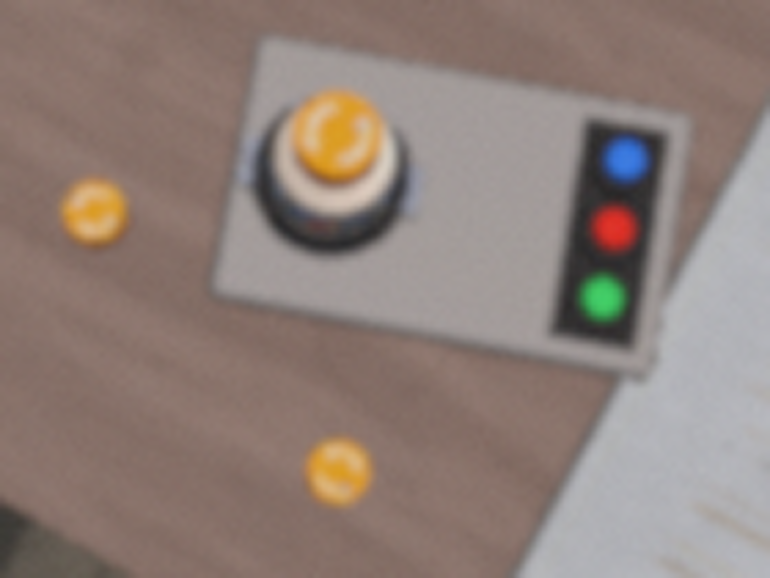

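Three orange candidates show in the top view: (266,195) on the bottle neck, (223,209) and (266,255) lying on the worktop. The crop confirms that the one on the bottle is the largest and sits on the neck, so that's the cap. The green, red and blue buttons are at (314,224), (316,211) and (318,198). They measure 84 mm from green to blue, which matches the given spacing, and the grip's yaw is about -11°. Next I'll go above the grip with the gripper shut.

Emit:
step_arm(
  commands="0 -53.4 -51.3 0 0 0 0;0 -53.4 -51.3 0 0 0 0;0 -53.4 -51.3 0 0 0 0;0 -53.4 -51.3 0 0 0 0;0 -53.4 -51.3 0 0 0 0;0 -53.4 -51.3 0 0 0 0;0 -53.4 -51.3 0 0 0 0;0 -53.4 -51.3 0 0 0 0;0 -53.4 -51.3 0 0 0 0;0 -53.4 -51.3 0 0 0 0;0 -53.4 -51.3 0 0 0 0;0 -53.4 -51.3 0 0 0 0;0 -53.4 -51.3 0 0 0 0;0 -53.4 -51.3 0 0 0 0;0 -53.4 -51.3 0 0 0 0;0 -53.4 -51.3 0 0 0 0;0 -53.4 -51.3 0 0 0 0;0 -53.4 -51.3 0 0 0 0;0 -53.4 -51.3 0 0 0 0;0 -53.4 -51.3 0 0 0 0",
)

```text
time_s: 2.62
eef_pos: [499.5, -190.4, 247.6]
ee_rot: [-0.001, 0.192, 0.981, 0.0]
force: [-1.0, 0.5, 0.2]
grip_width: -0.005
grip_force: 0.0
```

```bash
cat >> h.py <<'E'
COL={"green":((45,110,40),(85,255,255),42),"blue":((100,130,50),(130,255,255),42),"red":((0,150,60),(7,255,255),42),"orange":((9,150,110),(24,255,255),168)}
def colours(c,im,M):
    hsv=cv2.cvtColor(im,cv2.COLOR_RGB2HSV)
    for n,(lo,hi,z) in COL.items():
        k,l,st,ce=cv2.connectedComponentsWithStats(cv2.inRange(hsv,lo,hi))
        for i in range(1,k):
            if st[i,4]>150:
                x,y,w,h=st[i,:4]
                print(n,st[i],"centroid",np.round(atz(c,ce[i],z,M)[:2],1),"box",np.round(atz(c,(x+w/2-.5,y+h/2-.5),z,M)[:2],1))
E
python3 - <<'E'
from h import *
M=camera_model("wrist"); im=capture("wrist"); print(np.round(M["eye"]))
colours("wrist",im,M)
s=sense(); print(s["time_s"],np.round(s["joints"],2))
cv2.imwrite("pics/w1.png",im[:,:,::-1])
E
```

```text
[ 427. -160.  373.]
green [221 163  21  20 340] centroid [ 495.2 -215.8] box [ 495.1 -215.9]
red [229 199  21  19 307] centroid [ 536.2 -223.9] box [ 536.4 -224. ]
red [ 378  257  134  127 7556] centroid [776.9 -24.4] box [777.5 -39.7]
orange [315   1  40  44 921] centroid [ 409.3 -103. ] box [ 408.9 -102.4]
orange [475  97  37  34 887] centroid [496.5 -24.4] box [496.3 -24.8]
orange [ 410  187   85   73 3434] centroid [562.2 -62.8] box [562.2 -63.6]
2.6667 [-0.58  0.33  1.47  0.    1.34 -1.77]
```

View pics/w1.png

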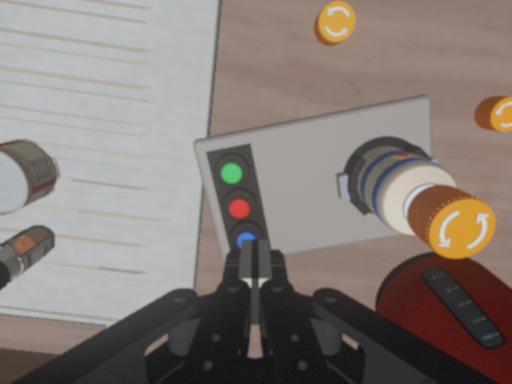

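The wrist view shows green at (231,173), red at (239,208) and blue partly hidden at (246,240). The big cap is on the neck at (460,222), and the two small look-alikes are at (337,21) and (503,113). Green lies at about (495,-216), which agrees with the top camera. I'll descend over it.

Emit:
step_arm(
  commands="0 -0.46 -2.55 4 0 0 0;0 -0.46 -2.55 8 0 0 0;0 -0.46 -2.55 12 0 0 0;0 -0.46 -2.55 15 0 0 0;0 -0.46 -2.55 17 0 0 0;0 -0.46 -2.55 18 0 0 0;0 -0.46 -2.55 18 0 0 0;0 -0.46 -2.55 18 0 0 0",
)

```text
time_s: 3.33
eef_pos: [494.6, -214.3, 69.5]
ee_rot: [0.001, 0.191, 0.982, -0.0]
force: [0.6, -1.3, -0.0]
grip_width: 0.003
grip_force: 0.0
```

Emit:
step_arm(
  commands="0 0 0 0.5 0 0 0;0 0 0 1.0 0 0 0;0 0 0 1.3 0 0 0;0 0 0 1.5 0 0 0;0 0 0 1.5 0 0 0;0 0 0 1.5 0 0 0",
)

```text
time_s: 3.83
eef_pos: [494.6, -214.9, 53.8]
ee_rot: [0.001, 0.191, 0.982, -0.0]
force: [2.5, 0.1, 3.9]
grip_width: -0.001
grip_force: 2.0
```

Emit:
step_arm(
  commands="0 0 0 0.1 0 0 0;0 0 0 0.2 0 0 0;0 0 0 0.2 0 0 0;0 0 0 0.2 0 0 0",
)

```text
time_s: 4.17
eef_pos: [494.7, -214.9, 52.8]
ee_rot: [0.001, 0.191, 0.982, -0.0]
force: [-2.0, 2.6, 16.2]
grip_width: -0.002
grip_force: 8.3
```

The button bottomed out at 16 N. I'll lift off, let it come up and go over blue.

Emit:
step_arm(
  commands="0 0 0 -2 0 0 0;0 0 0 -4.5 0 0 0;0 0 0 -4.5 0 0 0;0 -4 0.75 -4.5 0 0 0;0 -8.16 1.5 -4.5 0 0 0;0 -8.16 1.5 -4.5 0 0 0;0 -8.16 1.5 -3 0 0 0;0 -8.16 1.5 -1.8 0 0 0;0 -8.16 1.5 -1.8 0 0 0;0 -8.16 1.5 -1.8 0 0 0",
)

```text
time_s: 5.0
eef_pos: [574.6, -231.1, 68.4]
ee_rot: [-0.001, 0.191, 0.982, 0.0]
force: [-1.3, 0.2, 0.2]
grip_width: -0.001
grip_force: 0.0
```

```bash
python3 - <<'E'
from h import *
M=camera_model("wrist"); im=capture("wrist"); colours("wrist",im,M)
s=sense(); print(s["time_s"],np.round(s["eef_pos"],1),np.round(s["force"],1))
im2=capture("top"); colours("top",im2,None)
hsv=cv2.cvtColor(im2,cv2.COLOR_RGB2HSV)
cv2.imwrite("pics/w2.png",im[:,:,::-1])
E
```

```text
green [ 196   66   50   52 2051] centroid [ 495.9 -215.7] box [ 495.9 -215.5]
blue [233 229  42  21 412] centroid [ 570.7 -229.6] box [ 571.2 -229.7]
red [ 216  153   46   47 1678] centroid [ 535.9 -223.5] box [ 536.1 -223.5]
red [495 346  17  38 401] centroid [ 713.1 -117.8] box [ 709.1 -118.5]
5.05 [ 575.1 -231.4   69.3] [-0.1 -0.2  0. ]
red [236 130  47  30 453] centroid [750.  -53.2] box [759.1 -39.4]
red [ 42 197  17  14 177] centroid [563.6 637.9] box [562.9 637.2]
```

View pics/w2.png

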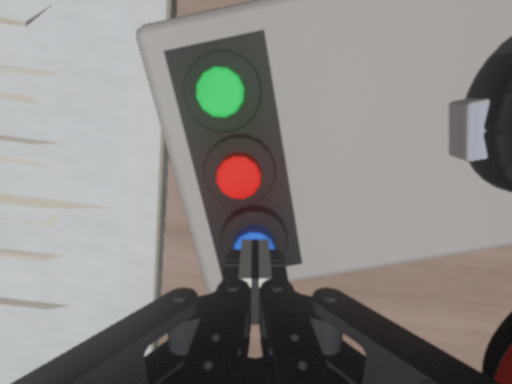

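The fingers stand over blue at (254,240), with red at (239,177) and green at (220,92). Blue extrapolates to (576,-231), so they're aligned. I'll press it and release.

Emit:
step_arm(
  commands="0 0 0 0.5 0 0 0;0 0 0 1.0 0 0 0;0 0 0 1.4 0 0 0;0 0 0 1.65 0 0 0;0 0 0 1.75 0 0 0;0 0 0 1.75 0 0 0;0 0 0 1.75 0 0 0",
)

```text
time_s: 5.68
eef_pos: [575.6, -231.6, 53.0]
ee_rot: [0.0, 0.191, 0.982, -0.0]
force: [-3.1, 1.0, 10.8]
grip_width: -0.002
grip_force: 5.4
```

Blue bottomed out at 10.8 N. I'll lift off, open the gripper, turn a little for joint-6 margin and look at the cap.

Emit:
step_arm(
  commands="0 0 0 -3 0 0 0;0 0 0 -7 0 0 0;0 0 0 -11 0 0 0.1;0 0 0 -15 0 0 0.2;0.3 0 0 -19 0 0 0.3;0.9 0 0 -21 0 0 0.35;0.9 2 5 -21 0 0 0.35;0.9 4.1 10.2 -21 0 0 0.35;0.9 4.1 10.2 -21 0 0 0.35;0.9 4.1 10.2 -21 0 0 0.35;0.9 4.1 10.2 -21 0 0 0.35",
)

```text
time_s: 6.6
eef_pos: [575.7, -120.3, 261.8]
ee_rot: [-0.0, 0.358, 0.934, -0.0]
force: [-0.9, -0.6, -0.1]
grip_width: 0.9
grip_force: 0.0
```

```bash
python3 - <<'E'
from h import *
M=camera_model("wrist"); im=capture("wrist"); colours("wrist",im,M)
for n,z in [("cap_top",168)]:
    for r in spot_point("wrist",n): print(n,round(r["score"],2),np.round(r["xy"]),np.round(atz("wrist",r["xy"],z,M),1))
s=sense(); print(s["time_s"],np.round(s["eef_pos"],1),np.round(s["joints"],2),s["grip_width"],np.round(R.from_quat(s["ee_rot"],scalar_first=True).as_matrix(),3).tolist())
cv2.imwrite("pics/w3.png",im[:,:,::-1])
im=capture("top"); cv2.imwrite("pics/t3.png",im[:,:,::-1])
E
```

```text
green [135 159  20  20 315] centroid [ 496.  -215.2] box [ 496.1 -215.6]
blue [178 218  19  18 264] centroid [ 577.9 -231.5] box [ 578.4 -231.3]
red [  356   184   156   132 11469] centroid [809.5 -21.6] box [803.5 -27.2]
red [157 189  20  19 279] centroid [ 536.9 -223.3] box [ 537. -223.]
red [462 277  50  34 373] centroid [901.4 -10.3] box [904.7 -10.2]
orange [164   0  36  17 309] centroid [452.5 -66.5] box [451.2 -67.7]
orange [362   0  42  36 821] centroid [537.7  20.5] box [538.4  21.4]
orange [ 280  106   68   66 2513] centroid [568. -57.] box [568.3 -57.3]
cap_top 0.77 [316. 141.] [570.4 -57.1 168. ]
cap_top 0.57 [385.  13.] [537.1  23.9 168. ]
cap_top 0.15 [382. 242.] [666.1 -67.6 168. ]
6.7 [ 575.7 -122.1  261.6] [-0.41  0.45  1.27 -0.    1.42 -1.24] 0.8998285834016007 [[-0.742, 0.671, -0.0], [0.671, 0.742, -0.0], [0.0, -0.0, -1.0]]
```

View pics/w3.png

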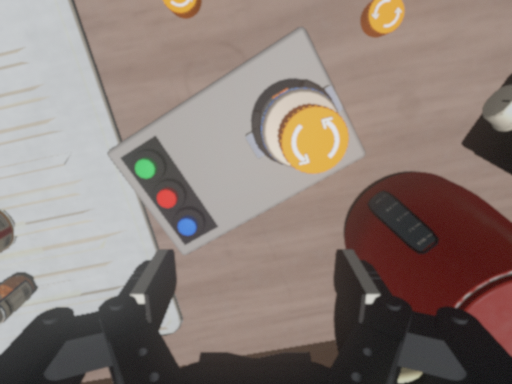

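The cap is at (316,141), clearly larger than the look-alikes at (181,5) and (386,14), and it lies at about (570,-57). Before going down I'll check clearance to the kettle.

```bash
python3 - <<'E'
from h import *
M=camera_model("wrist"); print(np.round(M["eye"]))
for p in [(346,225),(355,198),(375,180),(410,172),(450,180)]:
    print(p,[np.round(atz("wrist",p,z,M)[:2]).tolist() for z in (20,110,210)])
E
```

```text
[518. -68. 386.]
(346, 225) [[717.0, -92.0], [668.0, -86.0], [613.0, -80.0]]
(355, 198) [[695.0, -61.0], [651.0, -63.0], [603.0, -65.0]]
(375, 180) [[692.0, -29.0], [649.0, -39.0], [602.0, -50.0]]
(410, 172) [[712.0, 8.0], [665.0, -11.0], [611.0, -32.0]]
(450, 180) [[754.0, 38.0], [696.0, 12.0], [631.0, -17.0]]
```

Emit:
step_arm(
  commands="0.9 2.4 2.2 0 0 0 0;0.9 4.8 4.4 0 0 0 0;0.9 4.8 4.4 2 0 0 0;0.9 4.8 4.4 4.5 0 0 0;0.9 4.8 4.4 5.5 0 0 0;0.9 4.8 4.4 5.5 0 0 0;0.9 4.8 4.4 5.5 0 0 0",
)

```text
time_s: 7.33
eef_pos: [569.8, -57.6, 207.1]
ee_rot: [-0.0, 0.36, 0.933, -0.0]
force: [-0.7, 0.8, 0.7]
grip_width: 0.901
grip_force: 0.0
```

```bash
python3 - <<'E'
from h import *
M=camera_model("wrist"); im=capture("wrist"); colours("wrist",im,M)
for r in spot_point("wrist","cap_top"): print(round(r["score"],2),np.round(r["xy"]),np.round(atz("wrist",r["xy"],168,M),1))
s=sense(); print(s["time_s"],np.round(s["eef_pos"],1),np.round(s["joints"],2),s["grip_width"],np.round(s["force"],1))
cv2.imwrite("pics/w4.png",im[:,:,::-1])
E
```

```text
green [ 79 216  23  21 373] centroid [ 496.1 -214.4] box [ 496.1 -214.8]
red [ 369  237  143  110 6314] centroid [790.7  11.4] box [801.4   6.4]
red [106 248  22  20 331] centroid [ 537.  -222.3] box [ 537.5 -222.8]
red [327 303  23  49 563] centroid [ 765.7 -105.1] box [ 764.6 -104.9]
red [398 369  31  15 332] centroid [884.3 -84.3] box [883.5 -81.9]
orange [ 100   12   48   47 1316] centroid [452.  -32.7] box [451.3 -32.8]
orange [ 331   35   45   44 1085] centroid [531.8  41.6] box [531.9  42.2]
orange [ 214  194   80   76 3650] centroid [568.2 -55.3] box [568.3 -55.8]
0.97 [353.  56.] [531.9  42.2 168. ]
0.8 [116.  35.] [449.  -35.6 168. ]
0.57 [256. 234.] [570.6 -55.8 168. ]
7.4333 [570.2 -57.4 208.1] [-0.3   0.45  1.41 -0.    1.28 -1.14] 0.8975576994752709 [ 1.   0.  -0.9]
```

View pics/w4.png

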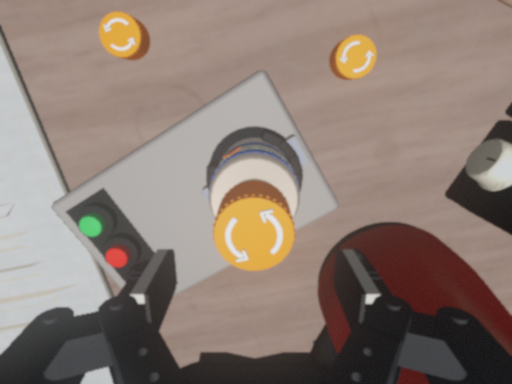

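The cap at (254,233) is centred on the fingers' midline at about column 256, and its position is confirmed at (570,-56.5). I'll go down and grip.

Emit:
step_arm(
  commands="0.9 0.05 0.05 2 0 0 0;0.9 0.05 0.05 4 0 0 0;0.9 0.05 0.05 5.3 0 0 0;0.9 0.05 0.05 5.9 0 0 0;0.9 0.05 0.05 5.9 0 0 0;0.5 0.05 0.05 5.9 0 0 0;0.4 0.05 0.05 5.9 0 0 0;0.3 0.05 0.05 5.9 0 0 0;0.3 0.05 0.05 5.9 0 0 0;0.3 0.05 0.05 5.9 0 0 0;0.3 0.05 0.05 5.9 0 0 0;0.3 0.05 0.05 5.9 0 0 0",
  newtons=50,
)

```text
time_s: 8.43
eef_pos: [570.0, -56.4, 148.9]
ee_rot: [0.001, 0.359, 0.933, -0.0]
force: [-1.4, -2.5, 5.5]
grip_width: 0.548
grip_force: 50.8
```

The grip is good: width 0.55 is about 47 mm, at 51 N, with little side force. Now I'll push straight down.

Emit:
step_arm(
  commands="0.3 0 0 0.2 0 0 0;0.3 0 0 0.4 0 0 0;0.3 0 0 0.6 0 0 0;0.3 0 0 0.6 0 0 0;0.3 0 0 0.6 0 0 0;0.3 0 0 0.6 0 0 0",
  newtons=60,
)

```text
time_s: 8.93
eef_pos: [570.0, -56.3, 142.9]
ee_rot: [0.001, 0.359, 0.933, -0.0]
force: [-2.1, -2.2, 6.6]
grip_width: 0.544
grip_force: 60.6
```

```bash
python3 - <<'E'
from h import *
F=[]
for i in range(6):
    im=capture("wrist"); s=sense(); F.append(list(s["force"])+list(s["wrist_torque"]))
print(np.round(np.mean(F,0),2),np.round(np.std(F,0),2),np.round(s["eef_pos"],1))
M=camera_model("wrist")
for r in spot_point("wrist","cap_top"): print(round(r["score"],2),np.round(r["xy"],1),np.round(atz("wrist",r["xy"],162,M),1))
cv2.imwrite("pics/w5.png",im[:,:,::-1])
E
```

```text
[-2.04 -2.15  6.69 -0.33  0.3   0.01] [0.43 0.49 0.69 0.02 0.06 0.01] [570.  -56.3 142.9]
0.9 [253.9 297. ] [569.8 -55.2 162. ]
0.8 [378.9  47.7] [528.1  34.6 162. ]
```

View pics/w5.png

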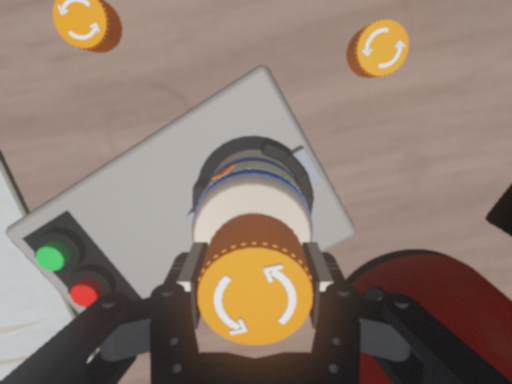

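The cap at (255,297) is held evenly between the pads. A force of 6.7 N means it is about 4 mm down, so I'll push 2 mm further.

Emit:
step_arm(
  commands="0.3 0 0 0.1 0 0 0;0.3 0 0 0.2 0 0 0;0.3 0 0 0.2 0 0 0;0.3 0 0 0.2 0 0 0",
  newtons=70,
)

```text
time_s: 9.62
eef_pos: [570.1, -56.4, 142.3]
ee_rot: [0.001, 0.359, 0.933, -0.0]
force: [-7.6, -1.2, 16.8]
grip_width: 0.546
grip_force: 71.5
```

```bash
python3 - <<'E'
from h import *
F=[]
for i in range(5):
    capture("wrist"); s=sense(); F.append(list(s["force"])+list(s["wrist_torque"]))
print(np.round(np.mean(F,0),2),np.round(s["eef_pos"],1),np.round(s["joints"],2),s["time_s"])
E
```

```text
[-7.09 -1.25 17.29 -0.18  1.05  0.02] [570.  -56.4 142.3] [-0.3   0.51  1.49 -0.    1.13 -1.14] 9.8667
```

It's on the bottom stop, with the force jumping to 17 N. I'll ease off 1 mm and twist anticlockwise, which is negative about the downward tool z.

Emit:
step_arm(
  commands="0.3 0 0 -0.1 0 0 0;0.3 0 0 -0.1 0 0 -0.1;0.3 0 0 -0.1 0 0 -0.2;0.3 0 0 -0.1 0 0 -0.3;0.3 0 0 -0.1 0 0 -0.4;0.3 0 0 -0.1 0 0 -0.5;0.3 0 0 -0.1 0 0 -0.5",
  newtons=80,
)

```text
time_s: 10.45
eef_pos: [570.0, -56.4, 142.4]
ee_rot: [0.001, 0.115, 0.993, -0.001]
force: [-4.1, -2.4, 10.0]
grip_width: 0.544
grip_force: 80.5
```

Emit:
step_arm(
  commands="0.3 0 0 0 0 0 -0.1;0.3 0 0 0 0 0 -0.2;0.3 0 0 0 0 0 -0.3;0.3 0 0 0 0 0 -0.4;0.3 0 0 0 0 0 -0.5;0.3 0 0 0 0 0 -0.57;0.3 0 0 0 0 0 -0.57;0.3 0 0 0 0 0 -0.57",
)

```text
time_s: 11.12
eef_pos: [570.0, -56.4, 142.4]
ee_rot: [0.001, -0.167, 0.986, -0.001]
force: [-3.5, -1.5, 9.8]
grip_width: 0.544
grip_force: 80.5
```

```bash
python3 - <<'E'
from h import *
im=capture("wrist"); s=sense(); print(np.round(s["force"],1),np.round(s["wrist_torque"],2),np.round(s["eef_pos"],1),np.round(s["joints"],2),s["time_s"],s["ee_rot"])
cv2.imwrite("pics/w6.png",im[:,:,::-1])
E
```

```text
[-3.7 -1.9  9.9] [-0.32  0.57  0.02] [570.  -56.4 142.4] [-0.3   0.51  1.49 -0.    1.13 -2.21] 11.1667 [ 9.20662251e-04 -1.66900968e-01  9.85972898e-01 -8.15256977e-04]
```

View pics/w6.png

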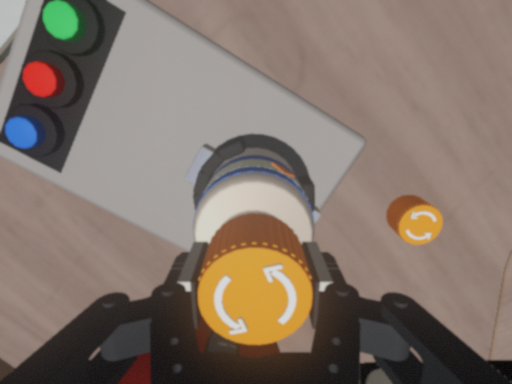

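The arrows on the cap keep their place in the gripper's view while the base has turned about 61°, so the cap turned with the hand. I'll lift straight up.

Emit:
step_arm(
  commands="0.3 0 0 -0.4 0 0 0;0.3 0 0 -0.9 0 0 0;0.3 0 0 -1.5 0 0 0;0.3 0 0 -2.2 0 0 0;0.3 0 0 -3.2 0 0 0;0.3 0 0 -4.4 0 0 0;0.3 0 0 -5.6 0 0 0;0.3 0 0 -6.6 0 0 0;0.3 0 0 -7.2 0 0 0;0.3 0 0 -7.4 0 0 0;0.3 0 0 -7.4 0 0 0;0.3 0 0 -7.4 0 0 0;0.3 0 0 -7.4 0 0 0;0.3 0 0 -7.4 0 0 0",
)

```text
time_s: 12.33
eef_pos: [569.4, -55.9, 214.2]
ee_rot: [-0.0, -0.167, 0.986, 0.0]
force: [-0.1, -0.2, -1.0]
grip_width: 0.542
grip_force: 81.9
```

```bash
python3 - <<'E'
from h import *
im=capture("wrist"); s=sense(); print(np.round(s["force"],1),np.round(s["eef_pos"],1),s["grip_force"],s["grip_width"],s["time_s"],np.abs(s["dq"]).max())
cv2.imwrite("pics/w7.png",np.hstack([im,])[:,:,::-1])
E
```

```text
[ 1.   0.2 -0.5] [569.4 -55.9 214.3] 81.88303828239441 0.5370508088752151 12.3833 0.0036704880543659835
```

View pics/w7.png

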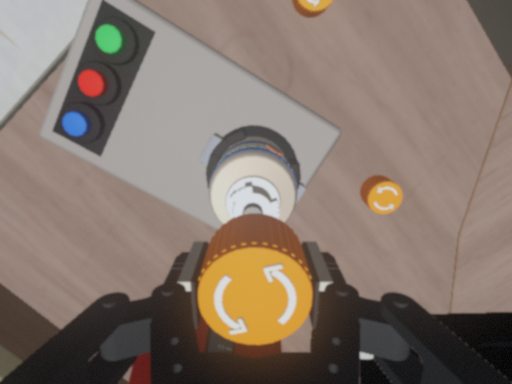

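The cap is off and held upright at (255,297), about 58 mm above the bare mouth now visible at (253,203). The bottle is still in the grip and the arm is at rest. I'll hand the job in.

```bash
python3 -c "
from rig import *
print(finish_job())"
```

```text
the job is handed in; nothing more can be done
None
```

I pressed green then blue to the bottom and let each come up, then pushed, twisted and lifted off the orange cap; at hand-in (12.4 s) it was held upright and still about 6 cm above the bottle's mouth, and no verdict came back.

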